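# Hold the curing box lid at its balance point

### The arm

A 7-joint arm with a two-finger parallel gripper is mounted at the origin on the work surface. World frame = base frame: x ahead of the robot, y to its left, z up, the work surface at z = 0. Lengths are in m, angles in rad, forces in N, time in s.
With the tool pointing down it reaches from about 0.425 to 0.925 m from the base axis. Payload 6.8 kg.
Tool frame: the origin (TCP) lies between the finger pads, 19 mm behind the fingertips; this is the grasp point; z points along the fingers, y is the direction in which the jaws open and shut (so a half turn about z gives the same grasp; the last joint's range is limited). The gripper opens to 88 mm and grips with 3 to 60 N. Pads are 20 mm wide; open, the fingers measure 115 mm over their backs; the gripper's body (75 mm by 178 mm) begins 61 mm behind the grasp point.
Start: joints at [-1.263, 0.477, 0.022, 1.555, -0.011, 1.109, -0.083], TCP at [0.273, 0.618, 0.241] pointing down, gripper open.
Joint ranges: [-2.96, 2.96], [-0.34, 2.1], [-1.41, 1.46], [0.24, 2.44], [-1.37, 4.51], [0.17, 1.92], [-2.96, 2.96]. Speed limits (rad/s): [2.39, 2.39, 3.14, 3.14, 3.14, 3.14, 3.14].

### API

Orientations are given as a unit quaternion [x, y, z, w].
In Python, from rig import * gives the robot as it stands.
- The arm moves only by the tool jog_arm, never from a script. Its argument "targets" is a list of rows, each a list of 2 entries, a list of its own where there are three numbers: the shift along the tool's x, y, z in m, then the turn about the tool's z in rad. A call has 1 to 10 rows; each row is the pose to reach, as a shift and turn from the pose commanded when the call began, along the tool's axes at that moment; what a row does not reach only later rows make up. A row lasts 1/8 s, in which the tool goes at most 62.5 mm and 10.7 degrees, less where a joint would pass 70% of its speed; a pose out of reach is approached as far as the arm can. A call with a gripper value outside its range is refused whole. "fingers" is the opening, from 0 (shut) to 1 (fully open), set as the call begins (left out, the last holds). The fingers move at their own pace and stop on an object; "grip_force" is the grip in N (left out, the last holds). Time passes only in rows, so rows that repeat a pose let the fingers close. It gives the time, the measured TCP pose, the force and the opening at its end, in the units of the state.
- read_state(): the state, without advancing time (a new reading comes with each control period).
- capture(name): name is "side" or "top" or "wrist"; returns a dict with "color" (420x560x3 uint8, red, green, blue), "range_z" (420x560 float32, m along the optical axis (not along the pixel's ray), 0 where there is no reading), "intrinsics" (3x3 intrinsics, pixels), "T" (4x4, takes a point from camera to world coordinates); the wrist camera has in their place "tool_from_camera" (4x4, takes a point from camera to tool coordinates, whose origin is the TCP and whose axes are the flange's). Camera axes: x right, y down, z forward; pixel columns grow to the right and rows downward; lengths in m; the calibration is good to about 2 mm. The wrist camera is an equidistant fisheye: a pixel r from the principal point sees the ray r / f radians off the axis. A picture is of the moment at which its call begins: read the wrist's pose just before it.
- sign_off(): hands the job in, once; it reports no verdict.
The state is a dict: "clock": time; "joint_positions": joint angles; "dq": joint speeds; "tau": joint torques, N m; "position": TCP position; "orientation": TCP orientation; "contact_force": force on the tool from outside, world axes, zero at the start; "moment": the same for the moment, N m; "finger_gap": finger opening in m.
Only numpy, scipy, OpenCV 4.12 (cv2) and the standard library are available. Lean on these libraries where they do the work, as an engineer would, in place of code of your own. Each camera call takes 0.05 s, during which the arm holds its last target. There are 200 camera calls.

### The job

Take the small white jar with the yellow cap off the lid of the UV curing box and stand it on the round cork coaster. Then take the lid by its steel bar handle, swing it up gently to its balance point, just past upright, where the yellow pointer at the end of its hinge stands straight up in line with the red mark, and keep hold of the bar there so that a colleague can tighten the lid's stay: finish while still holding it. Do not let the lid drop either way, and leave the other things on the bench alone.

Things in the scene. Friction and masses are not known exactly. Their poses are not given: they have to be found in the camera images.
- cure_box: White open-topped UV curing box fixed to the bench, 120 (own x) x 180 (own y) x 65 mm high; origin under its centre, z up. Own -x side faces roughly to the robot, yaw up to 0.35 rad. Lid hinged along the far (+x) edge. At the hinge's +y end a thin grey post 135 mm high bears a red upright line above the axis; at the -y end is a brass thumbscrew.
- lid (a joint): Hinge angle, rad: 0 closed flat, grows as the front edge swings up and over to the far side, 2.5 end stop behind. Grey lid 124 x 184 x 6 mm, about 0.45 kg, top 71 mm above the bench when closed, lamp block under it. Turns almost freely: let go, it falls shut or backwards. Balances at 1.82, where the 60 mm yellow pointer at its +y hinge end is vertical beside the red line.
- lid_hinge (a point): Point on the lid's hinge axis, midway along it: 66 mm to own +x of the box centre and 68 mm above the bench. The axis runs along the box's y.
- lid_bar (a point): Middle of the lid's round steel bar handle, 10 mm thick, along the box's y, 80 mm clear between its arms. Turns with the lid. Closed: 170 mm before the hinge axis (own -x), 12 mm above it, 80 mm above the bench, 42 mm clear of the lid's edge. At balance: 54 mm beyond the axis, 230 mm above the bench. It can turn between the pads, so the tool may keep pointing down.
- jar: Small closed jar to be moved, white body, yellow cap, 40 mm across, 46 mm high, 60 g, standing on the closed lid; origin at the centre of its underside, z up its axis.
- coaster: Round flat cork coaster fixed on the bench, 96 mm across, 5 mm thick, to the left or the right of the box; origin at the centre of its underside.
- spare_jar: Bystander: green glass jar with black cap, 48 mm across, 50 mm high, on the bench on the side of the box where the coaster is not; origin at the centre of its underside.
- phone: Bystander: opened phone lying flat, 72 x 150 x 8 mm, origin under its centre.
- driver: Bystander: red-handled screwdriver lying on the bench, 160 mm long.
- spool: Bystander: orange spool, 56 mm across, 35 mm high, origin under its centre.
- tray: Bystander: yellow divided parts tray, 100 x 160 x 22 mm, origin under its centre.
- meter: Bystander: red hand multimeter lying flat, 130 x 75 x 35 mm, origin under its centre.
Mind the look-alikes: they are no part of the job. Several things look just like the coaster: the one meant starts farthest from the robot's base. Several things have the shape of the jar; the one meant has the colours described above.

How it is judged:
By the outcome, as a careful person would: the job done as asked, in the order asked, and still so for the second after the job is handed in, while the arm keeps its last pose, push and grip.
It also fails if it takes over 54 s, if anything falls off the work surface, if the arm or the gripper's body presses on something with over 40 N, if the wrist force passes 120 N, or if a joint passes its speed limit or range.

## Working session

There is one attempt and no reset: what is moved stays moved. The work goes in short steps, Python scripts to look and compute and a tool call to move; the robot and the scene stay as the last step left them, time stands still between calls to the robot, and variables do not carry over. Pictures are saved under pics/ and viewed, about 8 in all and at most 12, crops included, and the job is handed in when it is done.

Besides the shell and the picture viewer there is one more tool, called after "Emit:" as name([rows], argument=value, ...), one row to a line, values as JSON. jog_arm: Moves the arm, as the interface text tells. Its arguments: {"type":"object","properties":{"targets":{"type":"array"},"fingers":{"type":"number"},"grip_force":{"type":"number"}},"required":["targets"]}

```bash
mkdir -p pics; ls
python3 - <<'E'
from rig import *
import cv2,numpy as np
s=read_state();print({k:np.round(v,3).tolist() for k,v in s.items()})
for n in("top","side"):
    c=capture(n);np.savez(f"{n}0.npz",**c);cv2.imwrite(f"pics/{n}0.png",cv2.resize(c["color"][:,:,::-1],(784,588),interpolation=cv2.INTER_CUBIC))
    print(n,c["intrinsics"].round(1).tolist(),c["T"].round(3).tolist())
E
```

```text
pics
{'clock': 0.0, 'joint_positions': [-1.263, 0.478, 0.022, 1.556, -0.011, 1.109, -0.083], 'dq': [0.001, -0.0, 0.0, -0.001, 0.0, 0.001, -0.001], 'tau': [0.001, -58.285, 1.535, -27.259, -0.054, 0.017, 0.0], 'position': [0.272, 0.617, 0.24], 'orientation': [0.206, 0.978, -0.001, -0.0], 'contact_force': [0.034, 0.129, 0.236], 'moment': [0.021, -0.01, -0.026], 'finger_gap': 0.088}
top [[447.4, 0.0, 269.9], [0.0, 447.4, 206.9], [0.0, 0.0, 1.0]] [[-0.022, -0.997, 0.076, 0.424], [-1.0, 0.023, 0.017, -0.042], [-0.018, -0.075, -0.997, 1.319], [0.0, 0.0, 0.0, 1.0]]
side [[452.8, 0.0, 276.8], [0.0, 452.8, 207.6], [0.0, 0.0, 1.0]] [[0.822, -0.395, 0.41, 0.017], [-0.569, -0.588, 0.574, -0.71], [0.014, -0.706, -0.708, 0.955], [0.0, 0.0, 0.0, 1.0]]
```

View pics/top0.png

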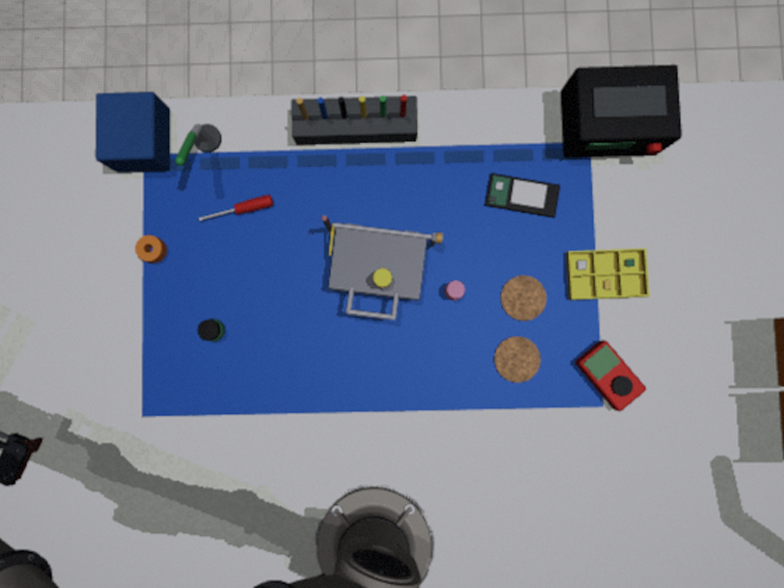

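View pics/side0.png

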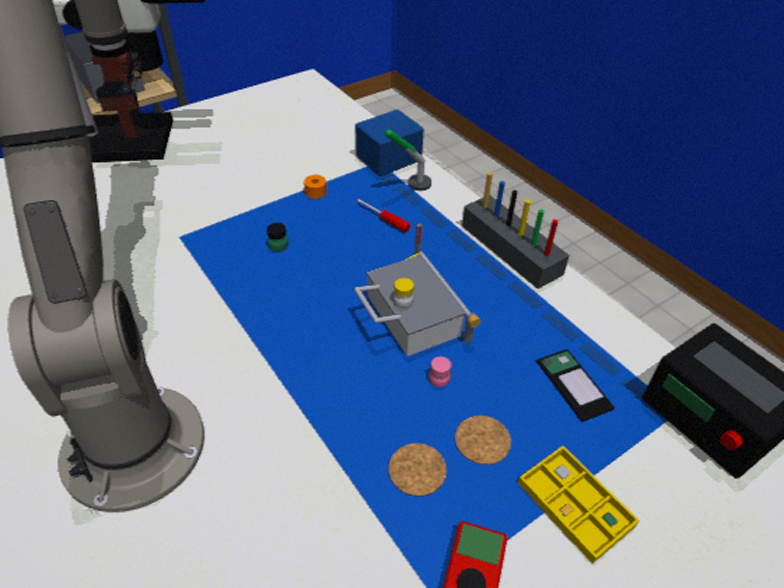

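Top view, in 784-px coordinates: the white jar with the yellow cap is on the lid at (382,278). The pink jar at (456,290) and the green/black one at (210,329) are look-alikes. There are two coasters, at (524,298) and (517,359); the first looks farther from the base at about (375,540). Next I measure these and the bar, and make one enlarged crop to confirm.

```bash
cat > h.py <<'E'
import cv2,numpy as np
def load(n): return dict(np.load(n))
def ray(c,u,v,z):
    K,T=c["intrinsics"],c["T"]
    d=T[:3,:3]@np.array([(u-K[0,2])/K[0,0],(v-K[1,2])/K[1,1],1]);o=T[:3,3]
    return o+d*(z-o[2])/d[2]
def blobs(img,lo,hi,amin=30):
    m=cv2.inRange(cv2.cvtColor(img,cv2.COLOR_RGB2HSV),lo,hi)
    n,l,st,ce=cv2.connectedComponentsWithStats(m)
    return [(st[i,4],ce[i],st[i,:4],l==i) for i in range(1,n) if st[i,4]>=amin]
E
python3 - <<'E'
from h import *
c=load("top0.npz");im=c["color"]
for nm,lo,hi,z in (("yellow",(22,120,100),(34,255,255),.117),("cork",(8,60,60),(20,200,255),.005),("pink",(160,60,100),(178,255,255),.04)):
    for a,ce,bb,_ in blobs(im,lo,hi):
        p=ray(c,*ce,z);print(nm,a,ce.round(1),bb,p.round(3),np.hypot(*p[:2]).round(3))
# lid and bar from depth -> world heights
K,T,R=c["intrinsics"],c["T"],c["range_z"]
v,u=np.mgrid[:420,:560]
P=np.stack([(u-K[0,2])/K[0,0]*R,(v-K[1,2])/K[1,1]*R,R],-1)@T[:3,:3].T+T[:3,3]
box=(u>220)&(u<320)&(v>150)&(v<235)
hsv=cv2.cvtColor(im,cv2.COLOR_RGB2HSV)
lid=(box&(abs(P[...,2]-.071)<.008)&(hsv[...,1]<90)).astype(np.uint8)
lid=cv2.morphologyEx(lid,cv2.MORPH_OPEN,np.ones((9,9)))
print("lid",lid.sum());r=cv2.minAreaRect(np.argwhere(lid>0)[:,::-1].astype(np.float32));print(r,[ray(c,*q,.071).round(3).tolist() for q in cv2.boxPoints(r)])
bar=box&(hsv[...,1]<90)&(v>205)
print("bar px",bar.sum(),ray(c,*np.argwhere(bar)[:,::-1].mean(0),.08).round(3))
cv2.imwrite("pics/crop1.png",cv2.resize(im[140:290,215:415,::-1],(800,600),interpolation=cv2.INTER_CUBIC))
E
```

```text
yellow 39 [236.4 170.7] [235 161   4  21] [0.616 0.067 0.117] 0.62
yellow 1573 [433.3 196. ] [406 178  57  36] [ 0.534 -0.461  0.117] 0.706
yellow 134 [272.7 198.1] [267 192  13  13] [ 0.539 -0.03   0.117] 0.54
cork 303 [106.6 177.3] [ 96 168  23  19] [0.624 0.465 0.005] 0.778
cork 789 [373.5 212.5] [358 197  32  32] [ 0.5   -0.323  0.005] 0.596
cork 812 [369.  256.3] [353 241  33  32] [ 0.373 -0.305  0.005] 0.482
pink 116 [324.6 206.8] [319 201  12  13] [ 0.518 -0.177  0.04 ] 0.547
lid 2590
((269.3328552246094, 186.11532592773438), (65.10650634765625, 46.766639709472656), 6.581944465637207) [[0.525, 0.078, 0.071], [0.656, 0.061, 0.071], [0.63, -0.121, 0.071], [0.5, -0.102, 0.071]]
bar px 520 [ 0.499 -0.026  0.08 ]
```

View pics/crop1.png

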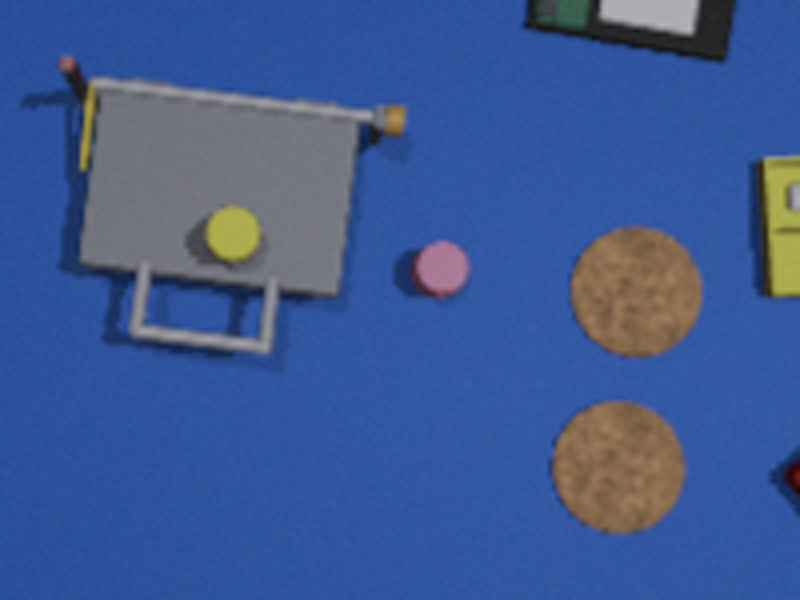

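The crop shows the white jar's yellow cap at (233,233), the pink look-alike at (441,268) and the two cork discs at (636,291) and (619,467). By distance from the base, the upper disc is 0.596 m away and the lower one 0.482 m, so the target is the upper one at (0.500,-0.323). The bar runs from (135,331) to (268,348), which puts its middle at about (0.469,-0.007), with box yaw about -0.145. I'll move above the jar now.

Emit:
jog_arm([
  [[-0.04, -0.04, 0.0], 0],
  [[-0.09, -0.09, 0.0], 0],
  [[-0.14, -0.135, 0.01], 0],
  [[-0.185, -0.175, 0.01], 0],
  [[-0.23, -0.22, 0.02], 0],
  [[-0.275, -0.265, 0.02], 0],
  [[-0.32, -0.31, 0.03], 0],
  [[-0.365, -0.35, 0.03], 0],
  [[-0.41, -0.395, 0.04], 0],
  [[-0.45, -0.43, 0.04], 0],
], fingers=0.8)

```text
clock: 1.35
position: [0.5081, 0.0458, 0.201]
orientation: [0.206, 0.979, -0.0, -0.0]
contact_force: [1.1, 1.8, -0.7]
finger_gap: 0.07
```

Emit:
jog_arm([
  [[-0.03, -0.03, 0.0], 0],
  [[-0.05, -0.05, 0.0], 0],
  [[-0.055, -0.054, 0.0], 0],
  [[-0.055, -0.054, 0.0], 0],
])

```text
clock: 1.85
position: [0.5364, -0.0232, 0.2012]
orientation: [0.206, 0.978, 0.0, -0.0]
contact_force: [0.5, 0.1, -0.8]
finger_gap: 0.0702
```

```bash
cat >> h.py <<'E'
from scipy.spatial.transform import Rotation as Ro
def wray(c,s,u,v,z):
    K=c["intrinsics"];a=(u-K[0,2])/K[0,0];b=(v-K[1,2])/K[1,1];r=np.hypot(a,b)
    d=np.array([a/r*np.sin(r),b/r*np.sin(r),np.cos(r)]) if r>1e-9 else np.array([0,0,1.])
    R=Ro.from_quat(s["orientation"]).as_matrix();M=c["tool_from_camera"]
    o=np.array(s["position"])+R@M[:3,3];d=R@M[:3,:3]@d
    return o+d*(z-o[2])/d[2]
def shift(s,p): return Ro.from_quat(s["orientation"]).inv().apply(np.array(p)-s["position"]).round(4)
def yang(s):
    y=Ro.from_quat(s["orientation"]).as_matrix()[:,1];return np.arctan2(y[1],y[0])
E
cat > look.py <<'E'
from rig import *
from h import *
import sys
s=read_state();c=capture("wrist");np.savez("w.npz",**c)
cv2.imwrite(f"pics/{sys.argv[1]}.png",cv2.resize(c["color"][:,:,::-1],(784,588),interpolation=cv2.INTER_CUBIC))
print({k:np.round(v,3).tolist() for k,v in s.items() if k!="tau"},"yang",yang(s).round(3))
E
python3 - <<'E'
import sys;sys.argv=["","w1"];exec(open("look.py").read())
print(c["tool_from_camera"].round(3).tolist())
for a,ce,bb,_ in blobs(c["color"],(22,120,100),(34,255,255),100):
    p=wray(c,s,*ce,.117);print(a,ce.round(1),bb,p.round(4),shift(s,p))
E
```

```text
{'clock': 1.85, 'joint_positions': [-0.34, 0.303, 0.325, 1.945, -0.121, 0.913, 1.201], 'dq': [-0.018, -0.009, -0.016, 0.006, -0.001, 0.001, -0.003], 'position': [0.536, -0.023, 0.201], 'orientation': [0.206, 0.978, 0.0, -0.0], 'contact_force': [0.464, 0.073, -0.778], 'moment': [0.028, -0.006, 0.014], 'finger_gap': 0.07} yang 1.155
[[-0.0, -0.96, -0.28, 0.076], [1.0, -0.0, 0.001, 0.001], [-0.001, -0.28, 0.96, -0.144], [0.0, 0.0, 0.0, 1.0]]
1863 [271.  230.1] [247 206  48  49] [ 0.5373 -0.0289  0.117 ] [-0.0031 -0.0049  0.0842]
326 [401.  246.1] [393 217  17  61] [0.5918 0.0595 0.117 ] [-0.0173  0.098   0.0842]
301 [ 13.7 289.2] [  0 276  32  27] [ 0.4904 -0.3132  0.117 ] [-0.075  -0.2839  0.0842]
```

View pics/w1.png

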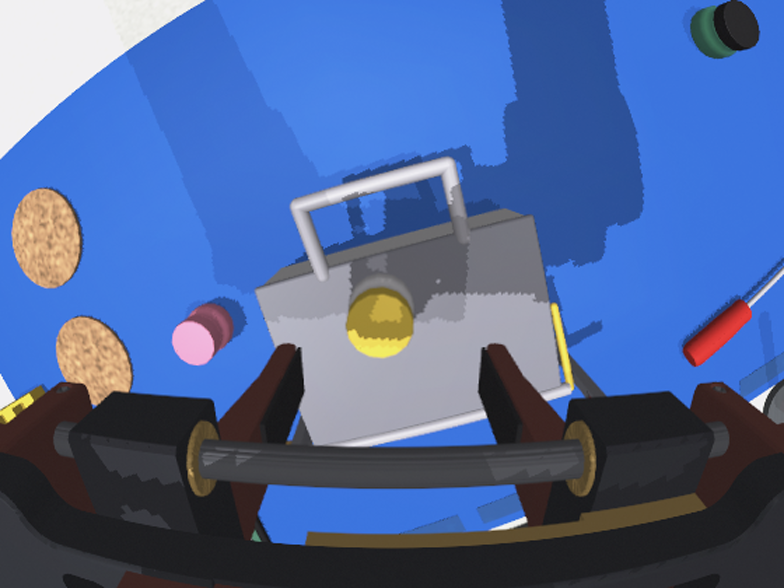

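The wrist view shows the yellow-capped white jar centred between the open fingers at (380,325) and the pointer at the right edge of the lid at (562,345). The bar runs from (297,205) to (452,163). Descending to grip the jar.

Emit:
jog_arm([
  [[-0.003, -0.005, 0.03], 0],
  [[-0.003, -0.005, 0.06], 0],
  [[-0.003, -0.005, 0.085], 0],
  [[-0.003, -0.005, 0.1], 0],
  [[-0.003, -0.005, 0.103], 0],
  [[-0.003, -0.005, 0.103], 0],
])

```text
clock: 2.65
position: [0.5378, -0.0293, 0.099]
orientation: [0.206, 0.979, 0.0, 0.0]
contact_force: [-0.2, 0.1, -0.5]
finger_gap: 0.0701
```

Emit:
jog_arm([
  [[0, 0, 0], 0],
  [[0, 0, 0], 0],
  [[0, 0, 0], 0],
  [[0, 0, 0], 0],
  [[0, 0, 0], 0],
  [[0, 0, 0], 0],
], fingers=0.3, grip_force=12)

```text
clock: 3.4
position: [0.5376, -0.0298, 0.0987]
orientation: [0.206, 0.978, 0.0, 0.0]
contact_force: [-1.4, 0.5, 3.8]
finger_gap: 0.0391
```

Emit:
jog_arm([
  [[0, 0, -0.01], 0],
  [[0, 0, -0.03], 0],
  [[0, 0, -0.05], 0],
  [[0, 0, -0.065], 0],
  [[0, 0, -0.07], 0],
  [[0, 0, -0.07], 0],
])

```text
clock: 4.15
position: [0.5374, -0.0296, 0.1686]
orientation: [0.206, 0.978, 0.0, 0.0]
contact_force: [0.9, -0.0, 0.2]
finger_gap: 0.0393
```

Run:
```python
import sys;sys.argv=["","w2"];exec(open("look.py").read())
t=load("top0.npz")
p=ray(t,373.5,212.5,.005)
print("coaster",p,"shift",shift(s,[p[0],p[1],.031]))
for a,ce,bb,_ in blobs(c["color"],(8,60,60),(20,200,255),600):
    p=wray(c,s,*ce,.005);print(a,ce.round(1),bb,p.round(4),shift(s,p))
```

```text
{'clock': 4.15, 'joint_positions': [-0.321, 0.348, 0.321, 1.972, -0.145, 0.843, 1.233], 'dq': [0.003, 0.015, -0.002, 0.011, -0.001, -0.005, 0.003], 'position': [0.537, -0.03, 0.169], 'orientation': [0.206, 0.978, 0.0, 0.0], 'contact_force': [0.871, -0.045, 0.214], 'moment': [-0.001, 0.073, -0.019], 'finger_gap': 0.039} yang 1.155
coaster [ 0.50036585 -0.3231965   0.005     ] shift [-0.0847 -0.2835  0.1375]
2832 [ 21.  171.3] [  0 134  46  75] [ 0.3753 -0.2984  0.005 ] [ 0.0398 -0.3114  0.1635]
2312 [ 57.  261.1] [ 28 232  57  68] [ 0.495  -0.3122  0.005 ] [-0.0753 -0.2757  0.1635]
3495 [320.7 379.9] [155 361 305  31] [ 0.779  -0.0757  0.005 ] [-0.2396  0.0554  0.1636]
```

Gripped (gap 39 mm). Now over to the coaster, about 0.1 m above it.

Emit:
jog_arm([
  [[-0.01, -0.03, 0], 0],
  [[-0.02, -0.07, 0], 0],
  [[-0.033, -0.11, 0], 0],
  [[-0.045, -0.15, 0], 0],
  [[-0.057, -0.19, 0], 0],
  [[-0.07, -0.23, 0.0], 0],
  [[-0.08, -0.265, 0.03], 0],
  [[-0.084, -0.282, 0.05], 0],
  [[-0.084, -0.282, 0.06], 0],
  [[-0.084, -0.282, 0.06], 0],
])

```text
clock: 5.45
position: [0.5002, -0.3201, 0.1075]
orientation: [0.206, 0.979, 0.001, -0.001]
contact_force: [-0.1, 0.3, 0.3]
finger_gap: 0.0393
```

Run:
```python
import sys;sys.argv=["","w3"];exec(open("look.py").read())
c=capture("top");s=read_state();print(s["position"])
for a,ce,bb,_ in blobs(c["color"],(8,60,60),(20,200,255),200):
    print(a,ce,bb)
```

```text
{'clock': 5.45, 'joint_positions': [0.196, 0.525, 0.356, 1.884, -0.252, 0.779, 1.845], 'dq': [-0.014, -0.025, 0.003, -0.016, 0.003, 0.005, -0.001], 'position': [0.5, -0.32, 0.108], 'orientation': [0.206, 0.979, 0.001, -0.001], 'contact_force': [-0.146, 0.286, 0.265], 'moment': [0.013, 0.006, 0.025], 'finger_gap': 0.039} yang 1.156
[ 0.50118145 -0.32039137  0.10885636]
312 [106.69551282 177.31410256] [ 96 168  23  19]
274 [368.58759124 219.25182482] [358 209  24  20]
250 [360.44  251.984] [353 241  18  27]
```

View pics/w3.png

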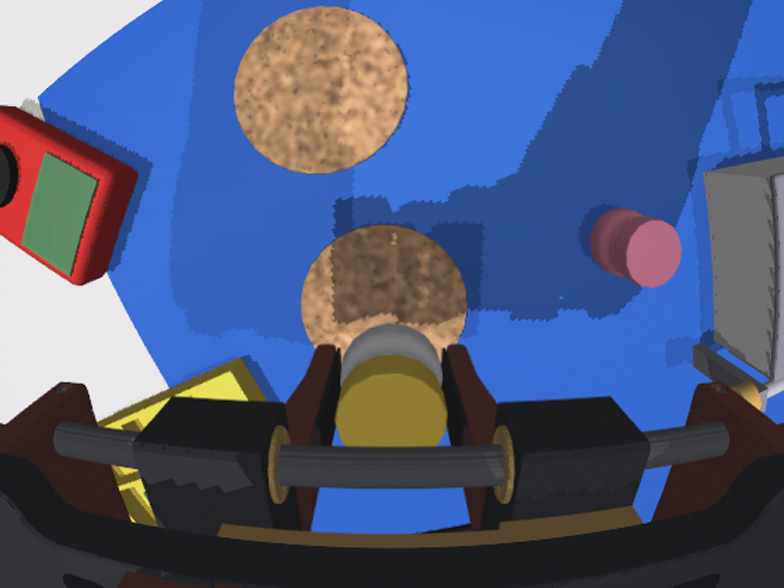

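The jar hangs centred over the far coaster (disc at (384,295), jar at (391,395)). The other coaster, at (320,90), is clear. Lowering.

Emit:
jog_arm([
  [[0, -0.002, 0.03], 0],
  [[0, -0.002, 0.055], 0],
  [[0, -0.002, 0.066], 0],
  [[0, -0.002, 0.071], 0],
  [[0, -0.002, 0.074], 0],
  [[0, -0.002, 0.0745], 0],
  [[0, -0.002, 0.0745], 0],
])

```text
clock: 6.42
position: [0.4999, -0.3236, 0.0345]
orientation: [0.206, 0.978, -0.0, 0.0]
contact_force: [0.1, 0.1, -0.8]
finger_gap: 0.0394
```

Emit:
jog_arm([
  [[0, 0, 0.001], 0],
  [[0, 0, 0.002], 0],
  [[0, 0, 0.002], 0],
])

```text
clock: 6.8
position: [0.4997, -0.3236, 0.0327]
orientation: [0.206, 0.978, 0.0, 0.0]
contact_force: [-1.2, 2.1, 7.1]
finger_gap: 0.0394
```

It's resting on the coaster. Release and rise.

Emit:
jog_arm([
  [[0, 0, 0], 0],
  [[0, 0, 0], 0],
  [[0, 0, 0], 0],
  [[0, 0, 0], 0],
], fingers=0.8)

```text
clock: 7.3
position: [0.4995, -0.3234, 0.0319]
orientation: [0.206, 0.978, 0.0, -0.0]
contact_force: [0.4, 0.1, -0.1]
finger_gap: 0.0699
```

Emit:
jog_arm([
  [[0, 0, -0.02], 0],
  [[0, 0, -0.05], 0],
  [[0, 0, -0.09], 0],
  [[0, 0, -0.13], 0],
  [[0, 0, -0.16], 0],
  [[0, 0, -0.17], 0],
])

```text
clock: 8.05
position: [0.5004, -0.3242, 0.2051]
orientation: [0.207, 0.978, -0.0, 0.002]
contact_force: [0.0, 0.3, 0.5]
finger_gap: 0.0703
```

Run:
```python
import sys;sys.argv=["","w4"];exec(open("look.py").read())
for a,ce,bb,_ in blobs(c["color"],(22,120,60),(34,255,255),300): print(a,ce,wray(c,s,*ce,.051).round(3))
# target above the bar: middle (.469,-.007), turn to yang -.145
c=load("top0.npz");a,b=ray(c,248.75,222.75,.08),ray(c,282,227,.08);m=(a+b)/2
print(a,b,m,"bar yaw",np.arctan2(*(-(a-b)[:2]*[1,-1])), "shift",shift(s,[m[0],m[1],.2]),"turn",yang(s)+.145)
```

```text
{'clock': 8.05, 'joint_positions': [0.155, 0.402, 0.41, 1.813, -0.192, 0.962, 1.801], 'dq': [-0.026, -0.059, 0.014, -0.037, 0.042, 0.139, -0.034], 'position': [0.5, -0.324, 0.205], 'orientation': [0.207, 0.978, -0.0, 0.002], 'contact_force': [0.01, 0.329, 0.454], 'moment': [0.012, -0.024, -0.03], 'finger_gap': 0.07} yang 1.155
1157 [279.36214347 201.22558341] [ 0.5   -0.323  0.051]
4727 [170.18341443 264.14618151] [ 0.516 -0.455  0.051]
[0.47558253 0.03829139 0.08      ] [ 0.46172494 -0.05353719  0.08      ] [ 0.46865374 -0.0076229   0.08      ] bar yaw -0.14977704042226497 shift [0.157  0.2767 0.0044] turn 1.2996526021632977
```

The jar stands at (0.500,-0.323), on the coaster centre. Now above the bar, turning the jaws across it.

Emit:
jog_arm([
  [[0.02, 0.03, 0], 0.15],
  [[0.038, 0.065, 0], 0.3],
  [[0.057, 0.1, 0], 0.45],
  [[0.076, 0.135, 0], 0.6],
  [[0.095, 0.17, 0], 0.75],
  [[0.114, 0.205, 0], 0.9],
  [[0.135, 0.24, 0], 1.05],
  [[0.15, 0.265, 0], 1.18],
  [[0.157, 0.277, 0.005], 1.28],
  [[0.157, 0.277, 0.005], 1.3],
], fingers=0.45)

```text
clock: 9.35
position: [0.4669, -0.0057, 0.1961]
orientation: [0.756, 0.655, -0.001, -0.001]
contact_force: [0.5, 0.1, 0.5]
finger_gap: 0.0398
```

Emit:
jog_arm([
  [[0, 0, 0.02], 0],
  [[0, 0, 0.03], 0],
  [[0, 0, 0.03], 0],
])

```text
clock: 9.72
position: [0.4672, -0.0075, 0.1664]
orientation: [0.757, 0.654, -0.001, -0.0]
contact_force: [0.2, 0.8, 0.1]
finger_gap: 0.0399
```

```bash
python3 look.py w5
```

```text
{'clock': 9.725, 'joint_positions': [-0.594, 0.257, 0.556, 2.139, -0.188, 0.794, -0.065], 'dq': [-0.009, -0.019, 0.006, -0.02, 0.008, 0.011, -0.01], 'position': [0.467, -0.007, 0.166], 'orientation': [0.757, 0.654, -0.001, -0.0], 'contact_force': [0.207, 0.789, 0.094], 'moment': [-0.028, 0.105, -0.065], 'finger_gap': 0.04} yang -0.146
```

View pics/w5.png

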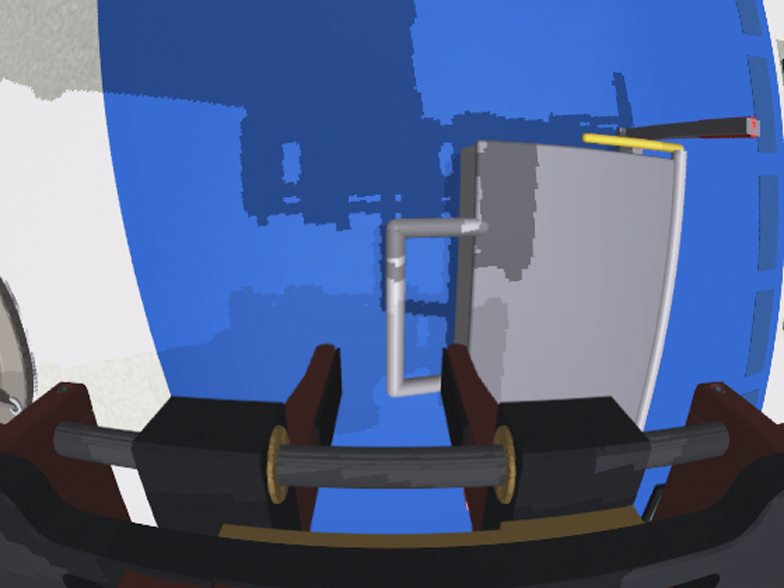

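The bar runs vertically in this view from (396,226) to (396,390). The hinge rod is at the right with its +y end at (682,150), beside the pointer.

Run:
```python
from rig import *
from h import *
s=read_state();c=load("w.npz")
q=lambda u,v,z:wray(c,s,u/1.4,v/1.4,z)
a,b=q(396,228,.08),q(396,389,.08);m=(a+b)/2;d=a-b
print(a.round(4),b.round(4),m.round(4),np.linalg.norm(d),"yaw",np.arctan2(-d[0],d[1]))
h1=q(682,150,.07);h2=q(641,425,.07);d=h1-h2;print("hinge",h1.round(4),h2.round(4),np.arctan2(-d[0],d[1]))
print("shift",shift(s,[*m[:2],.08]))
y=-.145;print("hinge pred",m[:2]+.170*np.array([np.cos(y),np.sin(y)]))
n=d[:2]/np.linalg.norm(d[:2]);print("dist bar-hinge line",np.cross(n,m[:2]-h2[:2]))
```

```text
[0.4778 0.0394 0.08  ] [ 0.4649 -0.0506  0.08  ] [ 0.4713 -0.0056  0.08  ] 0.09091388996162028 yaw -0.14240726931226647
hinge [0.6557 0.0664 0.07  ] [ 0.6286 -0.1163  0.07  ] -0.14735619225719754
shift [0.0023 0.0034 0.0869]
hinge pred [ 0.63952508 -0.03011906]
dist bar-hinge line 0.17184712609048822<stdin>:10: DeprecationWarning: Arrays of 2-dimensional vectors are deprecated. Use arrays of 3-dimensional vectors instead. (deprecated in NumPy 2.0)
```

Emit:
jog_arm([
  [[0.002, 0.003, 0.025], 0],
  [[0.002, 0.003, 0.05], 0],
  [[0.002, 0.003, 0.07], 0],
  [[0.002, 0.003, 0.082], 0],
  [[0.002, 0.003, 0.086], 0],
  [[0.002, 0.003, 0.086], 0],
])

```text
clock: 10.52
position: [0.4714, -0.0052, 0.0814]
orientation: [0.757, 0.654, 0.0, 0.0]
contact_force: [-0.2, -0.0, 0.1]
finger_gap: 0.0395
```

Emit:
jog_arm([
  [[0, 0, 0], 0],
  [[0, 0, 0], 0],
  [[0, 0, 0], 0],
  [[0, 0, 0], 0],
  [[0, 0, 0], 0],
  [[0, 0, 0], 0],
], fingers=0.0, grip_force=15)

```text
clock: 11.28
position: [0.4698, -0.0048, 0.081]
orientation: [0.756, 0.654, -0.001, -0.001]
contact_force: [-4.1, 0.9, 5.3]
finger_gap: 0.0096
```

```bash
python3 look.py w6
```

```text
{'clock': 11.275, 'joint_positions': [-0.506, 0.418, 0.468, 2.19, -0.331, 0.603, 0.058], 'dq': [0.001, 0.002, -0.001, 0.001, -0.0, -0.0, -0.001], 'position': [0.47, -0.005, 0.081], 'orientation': [0.756, 0.654, -0.001, -0.001], 'contact_force': [-4.076, 0.902, 5.319], 'moment': [0.145, 1.001, 0.019], 'finger_gap': 0.01} yang -0.145
```

The bar is gripped (gap 9.6 mm). I'll work out the arc in tool axes: y is toward the hinge, z is down.

Run:
```python
import numpy as np
r=np.hypot(.17,.012);f=np.arctan2(.012,.17)
P=lambda t:np.array([.17-r*np.cos(t+f),-(r*np.sin(t+f)-.012)])
n=40;u=np.arange(n+1)/n
w=np.clip(np.minimum(u/.15,(1-u)/.15),.12,1);T=np.r_[0,np.cumsum(w[1:])];T=1.8*T/T[-1]
for k in range(4):
    print([[[0,*(P(T[i])-P(T[10*k])).round(4).tolist()],0] for i in range(10*k+1,10*k+11)],T[10*k+10].round(3))
```

```text
[[[0, 0.0001, -0.0015], 0], [[0, 0.0004, -0.0045], 0], [[0, 0.0009, -0.0089], 0], [[0, 0.0017, -0.0149], 0], [[0, 0.0031, -0.0223], 0], [[0, 0.0051, -0.031], 0], [[0, 0.0076, -0.0396], 0], [[0, 0.0105, -0.0481], 0], [[0, 0.0139, -0.0565], 0], [[0, 0.0178, -0.0646], 0]] 0.396
[[[0, 0.0043, -0.0079], 0], [[0, 0.0089, -0.0156], 0], [[0, 0.014, -0.023], 0], [[0, 0.0194, -0.0302], 0], [[0, 0.0252, -0.037], 0], [[0, 0.0314, -0.0436], 0], [[0, 0.0379, -0.0498], 0], [[0, 0.0447, -0.0556], 0], [[0, 0.0519, -0.0611], 0], [[0, 0.0593, -0.0662], 0]] 0.923
[[[0, 0.0077, -0.0047], 0], [[0, 0.0156, -0.009], 0], [[0, 0.0237, -0.0129], 0], [[0, 0.032, -0.0163], 0], [[0, 0.0405, -0.0193], 0], [[0, 0.0491, -0.0218], 0], [[0, 0.0578, -0.0239], 0], [[0, 0.0667, -0.0256], 0], [[0, 0.0756, -0.0267], 0], [[0, 0.0845, -0.0274], 0]] 1.451
[[[0, 0.009, -0.0002], 0], [[0, 0.018, 0.0001], 0], [[0, 0.0269, 0.0008], 0], [[0, 0.0358, 0.002], 0], [[0, 0.0432, 0.0034], 0], [[0, 0.0491, 0.0047], 0], [[0, 0.0534, 0.0058], 0], [[0, 0.0563, 0.0066], 0], [[0, 0.0577, 0.0071], 0], [[0, 0.0588, 0.0074], 0]] 1.8
```

Emit:
jog_arm([
  [[0, -0.001, -0.0015], 0],
  [[0, -0.001, -0.0045], 0],
  [[0, -0.0005, -0.009], 0],
  [[0, 0.0, -0.015], 0],
  [[0, 0.0015, -0.022], 0],
  [[0, 0.0035, -0.031], 0],
  [[0, 0.006, -0.0395], 0],
  [[0, 0.009, -0.048], 0],
  [[0, 0.0125, -0.0565], 0],
  [[0, 0.0165, -0.0645], 0],
])

```text
clock: 12.58
position: [0.4865, -0.0074, 0.1458]
orientation: [0.756, 0.654, -0.001, -0.001]
contact_force: [-3.5, 2.2, -0.6]
finger_gap: 0.0091
```

Run:
```python
from rig import *
s=read_state();print(s["position"],s["contact_force"],s["moment"],s["finger_gap"])
```

```text
[ 0.48650777 -0.00737959  0.14577544] [-3.5235131   2.18134746 -0.59477113] [ 0.24919975  1.03696101 -0.05422849] 0.009080613509908325
```

Emit:
jog_arm([
  [[0, 0.0043, -0.008], 0],
  [[0, 0.009, -0.0155], 0],
  [[0, 0.014, -0.023], 0],
  [[0, 0.0195, -0.03], 0],
  [[0, 0.025, -0.037], 0],
  [[0, 0.0315, -0.0435], 0],
  [[0, 0.038, -0.05], 0],
  [[0, 0.0445, -0.0555], 0],
  [[0, 0.052, -0.061], 0],
  [[0, 0.0595, -0.066], 0],
])

```text
clock: 13.82
position: [0.5437, -0.0161, 0.2129]
orientation: [0.757, 0.654, -0.002, -0.003]
contact_force: [-14.6, 2.0, 17.1]
finger_gap: 0.0092
```

The reaction is now about 22 N, radially outward from the hinge, so the commanded path runs about 3 mm inside the true arc. I'll raise the path by 3 mm and shorten the next section to check.

Emit:
jog_arm([
  [[0, -0.0005, -0.002], 0],
  [[0, 0.003, -0.0055], 0],
  [[0, 0.0072, -0.0077], 0],
  [[0, 0.015, -0.012], 0],
  [[0, 0.0232, -0.016], 0],
  [[0, 0.0315, -0.0193], 0],
])

```text
clock: 14.58
position: [0.5784, -0.0211, 0.2315]
orientation: [0.757, 0.654, 0.0, 0.0]
contact_force: [-3.3, -1.0, 2.7]
finger_gap: 0.0094
```

Emit:
jog_arm([
  [[0, 0.0085, -0.003], 0],
  [[0, 0.017, -0.0055], 0],
  [[0, 0.026, -0.0076], 0],
  [[0, 0.0345, -0.0093], 0],
  [[0, 0.0435, -0.0104], 0],
  [[0, 0.0525, -0.0111], 0],
])

```text
clock: 15.32
position: [0.6301, -0.0285, 0.2419]
orientation: [0.757, 0.654, -0.0, 0.0]
contact_force: [-1.5, -3.7, 1.2]
finger_gap: 0.0095
```

Emit:
jog_arm([
  [[0, 0.008, -0.0002], 0],
  [[0, 0.016, 0.0001], 0],
  [[0, 0.024, 0.0006], 0],
  [[0, 0.031, 0.0015], 0],
  [[0, 0.037, 0.0023], 0],
  [[0, 0.042, 0.0031], 0],
  [[0, 0.046, 0.004], 0],
  [[0, 0.049, 0.0047], 0],
  [[0, 0.05, 0.0049], 0],
  [[0, 0.05, 0.0049], 0],
])

```text
clock: 16.58
position: [0.6788, -0.0353, 0.2369]
orientation: [0.756, 0.654, -0.0, -0.0]
contact_force: [-0.4, -3.5, -0.1]
finger_gap: 0.0094
```

Run:
```python
import sys;sys.argv=["","w7"];exec(open("look.py").read())
al=np.hypot(s["position"][0]-.4698,s["position"][1]+.0048);z=s["position"][2]
print("along",al,"theta est",np.arctan2(z-.0713,.170-al)-.0705,"r",np.hypot(z-.0713,.17-al))
for n in("side","top"):
    c=capture(n);np.savez(f"{n}7.npz",**c)
    cv2.imwrite(f"pics/{n}7.png",cv2.resize(c["color"][130:280,200:400,::-1],(800,600),interpolation=cv2.INTER_CUBIC))
```

```text
{'clock': 16.575, 'joint_positions': [-0.412, 0.536, 0.549, 1.575, -0.301, 1.117, 0.063], 'dq': [-0.003, -0.003, 0.001, 0.003, 0.0, -0.001, -0.0], 'position': [0.679, -0.035, 0.237], 'orientation': [0.756, 0.654, -0.0, -0.0], 'contact_force': [-0.43, -3.465, -0.072], 'moment': [-0.659, 0.484, -0.022], 'finger_gap': 0.009} yang -0.145
along 0.21124819147684162 theta est 1.7443501850831558 r 0.17070218807037232
```

View pics/side7.png

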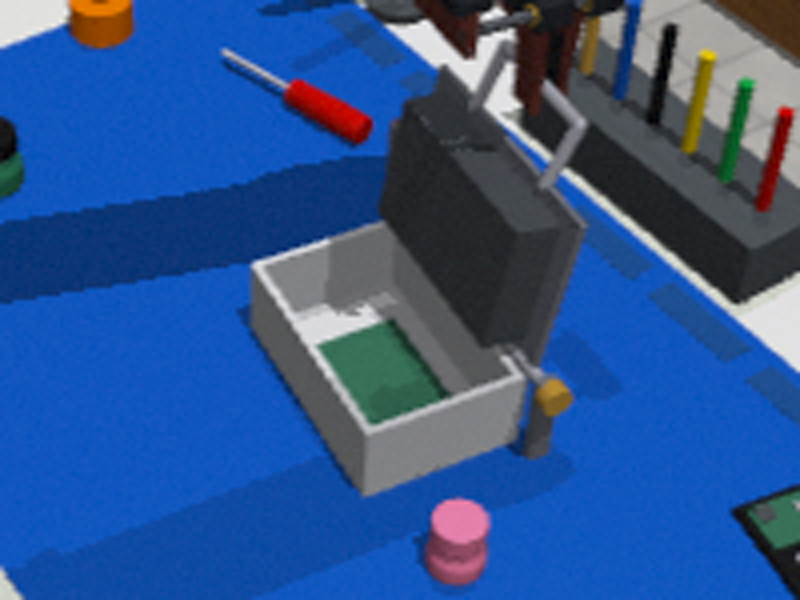

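View pics/w7.png

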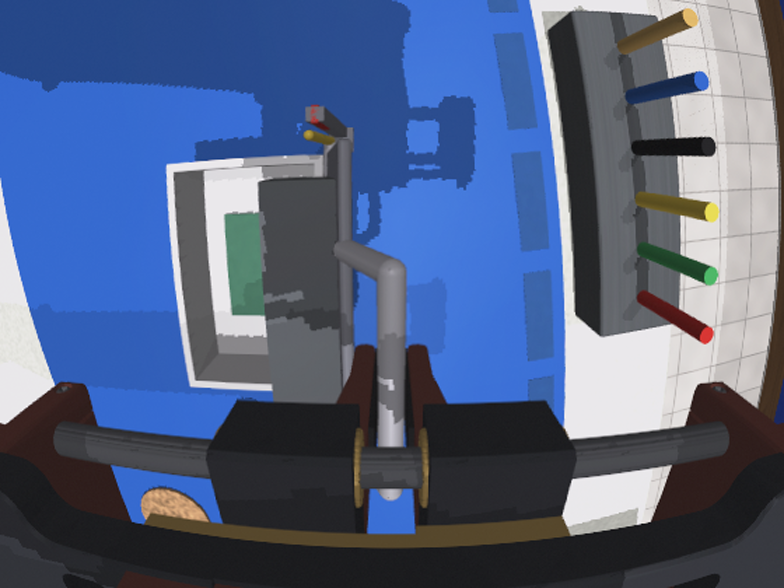

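The lid is up and past the vertical. In the wrist view the pointer tip at (309,134) still leans toward the robot from its root at (333,142). The bar geometry gives θ≈1.744, so about 0.076 rad remains: 12.3 mm forward and 3.8 mm down.

Emit:
jog_arm([
  [[0, 0.002, 0.0005], 0],
  [[0, 0.005, 0.0014], 0],
  [[0, 0.008, 0.0023], 0],
  [[0, 0.0105, 0.0032], 0],
  [[0, 0.012, 0.0037], 0],
  [[0, 0.0123, 0.0038], 0],
  [[0, 0.0123, 0.0038], 0],
  [[0, 0.0123, 0.0038], 0],
])

```text
clock: 17.73
position: [0.6911, -0.0371, 0.2333]
orientation: [0.756, 0.654, 0.0, 0.0]
contact_force: [-0.7, -2.0, 1.1]
finger_gap: 0.0093
```

Run:
```python
import sys;sys.argv=["","w8"];exec(open("look.py").read())
al=np.hypot(s["position"][0]-.4698,s["position"][1]+.0048);z=s["position"][2]
print("along",al,"theta est",np.arctan2(z-.0713,.170-al)-.0705,"r",np.hypot(z-.0713,.17-al))
im=c["color"]
e=np.array([np.cos(-.145),np.sin(-.145)]);h0=np.array([.4695,-.0055])+.17*e
loc=lambda p:(float((p[:2]-h0)@e).__round__(4),float((p[:2]-h0)@[-e[1],e[0]]).__round__(4))
for a,ce,bb,m in blobs(im[:150,180:270],(20,110,70),(36,255,255),5):
    P=np.argwhere(m)[:,::-1]+[180,0];print("yellow",a,ce+[180,0],bb)
    for q in (P[P[:,0].argmin()],P[P[:,0].argmax()],P[P[:,1].argmin()],P[P[:,1].argmax()]):
        print(q,"z.128",loc(wray(c,s,*q,.128)),"z.068",loc(wray(c,s,*q,.068)))
for lo,hi in (((0,110,70),(8,255,255)),((172,110,70),(179,255,255))):
    for a,ce,bb,m in blobs(im[:150,180:270],lo,hi,3): print("red",a,ce+[180,0],bb,"z.135",loc(wray(c,s,*(ce+[180,0]),.135)))
cv2.imwrite("pics/w8c.png",cv2.resize(im[55:130,190:290,::-1],(800,600),interpolation=cv2.INTER_CUBIC))
```

```text
{'clock': 17.725, 'joint_positions': [-0.399, 0.56, 0.545, 1.546, -0.311, 1.123, 0.069], 'dq': [0.0, 0.001, -0.0, 0.001, 0.001, -0.001, -0.002], 'position': [0.691, -0.037, 0.233], 'orientation': [0.756, 0.654, 0.0, 0.0], 'contact_force': [-0.75, -2.046, 1.055], 'moment': [-0.526, 0.255, -0.065], 'finger_gap': 0.009} yang -0.145
along 0.2236488640988088 theta est 1.8200465938705594 r 0.17067715525124127
yellow 113 [214.78761062  97.94690265] [26 93 20 11]
[206  95] z.128 (-0.0013, 0.0998) z.068 (-0.0147, 0.105)
[225 100] z.128 (0.0135, 0.0952) z.068 (0.0036, 0.0993)
[208  93] z.128 (0.0003, 0.1013) z.068 (-0.0128, 0.1069)
[221 103] z.128 (0.0103, 0.093) z.068 (-0.0002, 0.0966)
red 10 [206.8  81.9] [25 80  5  4] z.135 (0.0009, 0.1092)
red 26 [212.15384615  89.26923077] [25 87 16  6] z.135 (0.005, 0.1033)
red 8 [207.625  75.375] [26 75  5  2] z.135 (0.0015, 0.1142)
red 4 [206.25  80.  ] [25 79  3  3] z.135 (0.0005, 0.1107)
red 3 [210.66666667  89.33333333] [30 89  2  2] z.135 (0.0038, 0.1033)
red 4 [214.    89.75] [33 89  3  3] z.135 (0.0064, 0.1029)
red 3 [218.          90.66666667] [37 90  3  2] z.135 (0.0094, 0.102)
```

View pics/w8c.png

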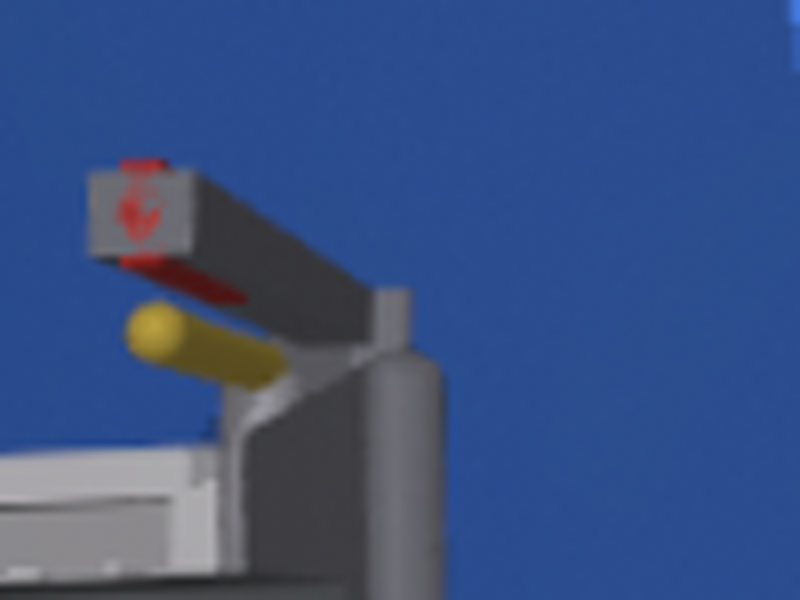

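In the crop the pointer tip at (158,332) lies in line with the red mark at (142,213). Along the box x axis, the tip projects to about +1.5 mm (at z 0.128) and the mark to +1.6 mm (at z 0.135), and the bar position gives θ=1.820. One last check of the jar, then I hand in.

Run:
```python
from rig import *
from h import *
c=capture("side")
for a,ce,bb,_ in blobs(c["color"],(22,120,80),(34,255,255),60): print(a,ce.round(1),ray(c,*ce,.045).round(3))
s=read_state();print(s["position"],s["contact_force"],s["finger_gap"])
sign_off()
```

```text
91 [374.1 155.2] [0.939 0.048 0.045]
208 [347.2 303.5] [ 0.499 -0.326  0.045]
3280 [412.7 359.6] [ 0.523 -0.511  0.045]
[ 0.69106803 -0.03710625  0.23330757] [-0.95909401 -2.1224829   0.53086623] 0.00946454555372858
the job is handed in; nothing more can be done
```

I moved the yellow-capped white jar to the far cork coaster. I then swung the lid up by its bar to the balance point and handed in at about 18 s with the bar still gripped.

- **Jar:** the last side view puts it at (0.499, -0.326). The coaster centre, measured from the first top view, is (0.500, -0.323).
- **Lid:** the bar position gives a hinge angle of 1.820 rad. The wrist view shows the pointer tip in line with the red mark within about 1 mm, or roughly 0.02 rad.
- **Hold:** the gripper gap is 9.5 mm on the 10 mm bar, with about 2 N at the wrist.
- **What went off plan:** midway through the swing the wrist force rose to about 22 N because my path ran about 3 mm inside the true arc. I corrected it and the force dropped to about 4 N.
- **Not checked:** I did not measure the other objects again at the end. No move was planned to touch them, and no contact showed in the forces or pictures.

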